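# Seat a battery pack on the empty charger

## Task

Two single-bay battery chargers stand on the bench; one already has a pack on it, the other is empty. Take the loose pack that has a wide flat foot under its body, set it down in front of the empty charger's dovetail rails and slide it in under the rails, fully home against the end stop, so that the steel catch clicks up behind it; then let go. Leave the other loose pack (the one with a stem on top) where it is.

Things in the scene. Friction and masses are not known exactly. Their poses are not given: they have to be found in the camera images.
- pack: Pack to seat: black block 62 (x) x 50 (y) x 40 mm high on a grey neck 44 x 30 mm on a flat grey foot 50 (x) x 56 (y) x 8 mm. 60 mm high in all; the block spans z 20 to 60 mm. Origin: centre of the foot's underside; z up, x along the sliding direction; fits either way round. Stands on its foot, x pointing away from the robot within 26 degrees, about 0.3 kg. Grip the block across y.
- charger: Empty charger, fixed (mm). Origin on the bench below the seated pack's origin, which ends 16 up (play 3 in x); x: sliding direction, within 15 degrees of straight ahead. Base x -125 to 62, 96 wide, floor 16 up. Rails x -54 to 26.5 (end stop), channel 66 wide, flared walls x -74 to -54; lips 12 to 17 over the floor, slot 42 wide. Housing behind 50 high. Set the pack on the floor at x -90, push +x.
- charger_catch (a joint): Sprung steel catch of the empty charger: 0 m = up, at rest; grows as it is pressed down, 0.007 at most (1 N at first, 3 N when down). Tooth 24 mm wide, 6 mm above the channel floor, ramp from charger x -45 to -33 mm, flat to -27.5, square behind. The sliding foot presses it down; it springs up behind the foot at home. The thumb pad at the front edge (x -134) would release it.
- stem_pack: The other loose pack, which does not fit: black block 62 x 50 x 36 mm, no foot, with a stem 36 x 30 mm on top up to 68 mm. Origin: centre of its underside. Not to be moved. (The other charger, same shape, 76 mm high with its pack, is fixed, 0.5 m or more to one side of the empty one.)

How it is judged:
On the way:
1. the pack's foot is in the dovetail and rides over the pressed-down catch (value of joint charger_catch above 0.003 m and x of pack in the frame of charger between -0.062 and -0.003 m and y of pack in the frame of charger between -0.012 and 0.012 m and z of pack in the frame of charger between 0.012 and 0.024 m), for 0.1 s.
At the end, for the whole second after the job is handed in: The footed pack is at rest and upright (within 6 degrees) in the empty charger's dovetail, its origin within 6 mm of the home point along the rails, 10 mm across and 6 mm in height, in line with the rails (11 degrees), and the catch has sprung up behind it (less than 2 mm down) (x of pack in the frame of charger between -0.006 and 0.006 m and y of pack in the frame of charger between -0.01 and 0.01 m and z of pack in the frame of charger between 0.01 and 0.022 m and value of joint charger_catch below 0.002 m and angle between pack's own z axis and vertical below 0.1 rad and angle between the x axis of pack and the x axis of charger, either way round below 0.2 rad and linear speed of pack below 0.02 m/s); the robot touches nothing.
It fails at once if the other loose pack, with the stem, is moved by more than 30 mm (distance of stem_pack from where it was at the start of the episode above 0.03 m).
It also fails if it takes over 40 s, if anything falls off the work surface, if the arm or the gripper's body presses on something with over 40 N, if the wrist force passes 120 N, or if a joint passes its speed limit or range.

## Robot

A 6-joint arm with a two-finger parallel gripper is mounted at the origin on a cart in front of the work surface, level with it; the furniture and walls round the work are solid. World frame = base frame: x ahead of the robot, y to its left, z up, the work surface at z = 0. Lengths are in m, angles in rad, forces in N, time in s.
With the tool pointing down it reaches from about 0.375 to 0.975 m from the base axis. Payload 3.8 kg.
Tool frame: the origin (TCP) lies at the very end of the fingers, on their centre line; the grasp point (between the pads) lies 19 mm behind it; z points along the fingers, y is the line along which they close (so a half turn about z gives the same grasp; the last joint's range is limited). The gripper opens to 85 mm and grips with 20 to 120 N. Pads are 22 mm wide; open, the fingers measure 114 mm over their backs; the gripper's body (76 mm by 85 mm) begins 54 mm behind the grasp point. The pads swing forward as they close: fully open they stand 13 mm farther back than shut.
Start: joints at [1.277, 0.264, 1.604, -0, 1.274, -0.037], TCP at [0.171, 0.653, 0.231] pointing down, gripper open.
Joint ranges: [-2.63, 2.63], [-0.94, 2.18], [0.31, 2.57], [-1.31, 4.45], [0, 2.66], [-2.55, 2.55]. Speed limits (rad/s): [2.57, 2.57, 3.14, 3.14, 3.14, 3.14].

## Interface

Orientations are given as a rotation vector (axis times angle).
In Python, from workcell import bot gives the robot as it stands.
- The arm moves only by the shell command python3 -m creep 'ROWS' [FORCE]. ROWS is JSON, a list of rows, each a list of 5 numbers: the shift along the tool's x, y, z in units of 0.05 m (1.0 is 0.05 m), then the turn about the tool's z in units of 0.1 rad (1.0 is 0.1 rad), then the opening, from 0 (shut) to 1 (fully open). In form: [[tx, ty, tz, spin, hand], ...]. A call has 1 to 20 rows; each row shifts and turns the commanded pose from where the row before left it, along the tool's axes as they then stand; what a row does not reach is not made up. A row lasts 1/8 s, in which the tool goes at most 62.5 mm and 10.7 degrees, less where a joint would pass 70% of its speed; a pose out of reach is approached as far as the arm can. A call with a number of a shift or a turn outside -1 to 1 is refused whole. A call with a gripper value outside its range is refused whole. The fingers move at their own pace and stop on an object; FORCE is the grip in N (left out, the last holds). Time passes only in rows, so rows that do not move let the fingers close. It gives the time, the measured TCP pose, the force, the opening and the grip force at its end, in the units of the state.
- bot.read_state(): the state, without advancing time (a new reading comes with each control period).
- bot.read_camera(name): name is "scene" or "top"; returns a dict with "pixels" (480x640x3 uint8, red, green, blue), "vfov" (degrees; the focal length in pixels is half the picture's height over the tangent of half this angle, whatever the lens; pixels are square), "cx", "cy" (the principal point, pixels), "world_to_cam" (4x4, takes a point from world to camera coordinates). Camera axes: x right, y down, z forward; pixel columns grow to the right and rows downward; lengths in m; the calibration is good to about 2 mm. A picture is of the moment at which its call begins. There is no depth.
- bot.finish_job(): hands the job in; it is judged then, once.
Trained networks look in a picture, given as the dict that the camera call returned (one of the last four; its "shot" number tells which), for a name from the list of things; names that differ only in an ending like _2 or _b are one class to them, and where a whole thing is asked for, a point or a joint stands for the part that bears it (a point fixed in the world has none). Each returns a list of dicts, best first, with "score" (0 to 1); they miss things now and then, are a little off and sometimes report something else, mostly with a low value. They report only what shows in the picture. A call takes as long as a camera call.
- bot.look_for(target, picture): "bbox" ([left, top, right, bottom] in pixels, round what is visible of it).
- bot.regions_of(target, picture): "mask" (480x640 bool, what is visible of it) and "bbox" ([left, top, right, bottom] in pixels, round what is visible of it).
The state is a dict: "time": time; "q": joint angles; "joint_vel": joint speeds; "joint_torque": joint torques, N m; "tool_pos": TCP position; "tcp_rot": TCP orientation; "wrist_force": force on the tool from outside, world axes, zero at the start; "torque": the same for the moment, N m; "width": opening from 0.0 (shut) to 1.0 (fully open); "grip_force": force on a finger pad.
Only numpy, scipy, OpenCV 4.12 (cv2) and the standard library are available. Lean on these libraries where they do the work, as an engineer would, in place of code of your own. Each camera call takes 0.05 s, during which the arm holds its last target. There are 200 camera calls.

## Working session

There is one attempt and no reset: what is moved stays moved. The work goes in short steps, Python scripts to look and compute and a shell command to move; the robot and the scene stay as the last step left them, time stands still between calls to the robot, and variables do not carry over. Pictures are saved under pics/ and viewed, at most 10 in all, crops included, and the job is handed in when it is done.

```bash
mkdir -p pics
cat > h.py <<'E'
import numpy as np,cv2
from workcell import bot
def save(p,n): cv2.imwrite('pics/'+n,cv2.cvtColor(p["pixels"],cv2.COLOR_RGB2BGR))
def K(p): return 240/np.tan(np.radians(p["vfov"])/2)
def proj(p,X):
    X=np.atleast_2d(X);M=np.array(p["world_to_cam"]);c=X@M[:3,:3].T+M[:3,3]
    return c[:,:2]/c[:,2:]*K(p)+[p["cx"],p["cy"]]
def ray(p,uv,z):
    M=np.array(p["world_to_cam"]);R=M[:3,:3];o=-R.T@M[:3,3]
    d=R.T@np.array([(uv[0]-p["cx"])/K(p),(uv[1]-p["cy"])/K(p),1]);return o+d*(z-o[2])/d[2]
E
python3 - <<'E'
from h import *
for n in("top","scene"):
    p=bot.read_camera(n);save(p,n+"0.png");M=np.array(p["world_to_cam"]);print(n,p["vfov"],-M[:3,:3].T@M[:3,3])
    for t in("pack","charger","charger_catch","stem_pack"):
        for r in bot.look_for(t,p)[:3]: print(t,np.round(r["bbox"]),round(r["score"],2))
s=bot.read_state();print(s["tool_pos"],s["tcp_rot"],s["time"])
E
```

```text
top 54.6950036951814 [ 0.29009201 -0.08345272  1.12140256]
pack [343. 243. 364. 274.] 0.57
charger [413. 190. 464. 279.] 0.74
charger_catch [426. 230. 443. 277.] 0.76
stem_pack [266. 245. 301. 277.] 0.71
stem_pack [426. 231. 445. 278.] 0.42
scene 57.38458731981045 [-0.00976659 -0.64057901  0.4813958 ]
pack [319. 240. 360. 286.] 0.65
charger [394. 264. 518. 356.] 0.79
charger_catch [396. 299. 456. 340.] 0.72
stem_pack [272. 207. 306. 247.] 0.75
[0.17141968 0.6528617  0.2312856 ] [4.02180416e-01 3.11572456e+00 2.35433118e-06] 0.5
```

View pics/top0.png

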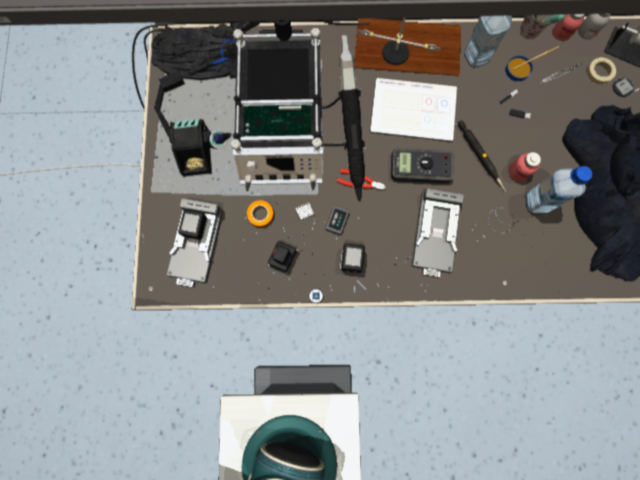

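View pics/scene0.png

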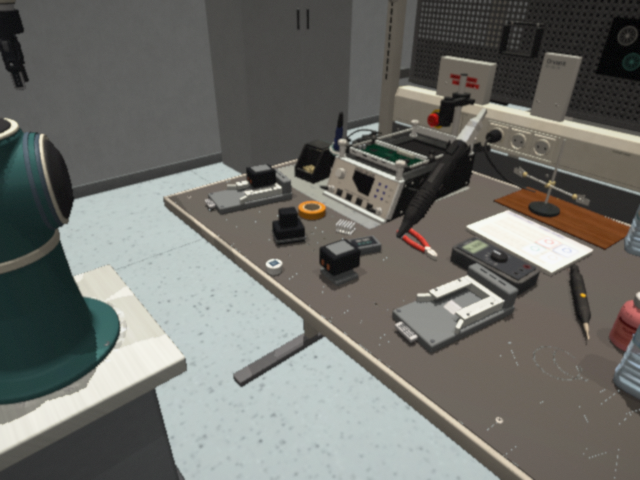

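The top view shows the footed pack at about (353,257), the stem pack at (283,256), the empty charger at (437,232) and the occupied one at (195,240). The scene view agrees: pack at (339,258), empty charger at (455,310). Next I'll zoom in on both.

Run:
```python
from h import *
a=cv2.imread('pics/top0.png');b=cv2.imread('pics/scene0.png')
f=lambda i,x,y,w,h,s:cv2.resize(i[y:y+h,x:x+w],None,fx=s,fy=s,interpolation=cv2.INTER_CUBIC)
L=f(a,404,182,70,100,6);R=f(a,325,230,60,50,6);S=f(b,385,255,140,110,3)
o=np.zeros((600,800,3),np.uint8);o[:600,:420]=L;o[:300,430:790]=R;S=S[:300,:370];o[300:600,430:800]=S[:300,:370]
cv2.imwrite('pics/z.png',o)
```

```text
(no output)
```

View pics/z.png

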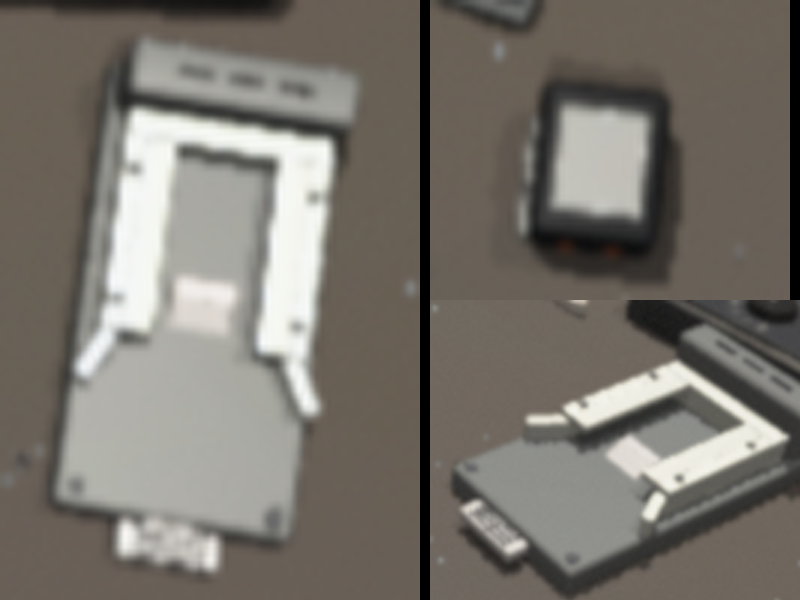

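The crops show the pack's top face upright with corners near (420–441, 231–256 in the top picture), and the charger's front corners near (413,266) and (451,272). I'll fit both models to these points.

```bash
cat >> h.py <<'E'
from scipy.optimize import least_squares
def T(q,P):
    c,s=np.cos(q[2]),np.sin(q[2]);P=np.array(P,float)
    return np.c_[q[0]+c*P[:,0]-s*P[:,1],q[1]+s*P[:,0]+c*P[:,1],P[:,2]]
def fit(obs,x0):
    f=lambda q:np.concatenate([(proj(p,T(q,np.array(P)/1e3))-np.array(uv)).ravel() for p,P,uv in obs])
    r=least_squares(f,x0,loss='soft_l1');return r.x,f(r.x).reshape(-1,2)
E
python3 - <<'E'
from h import *
t=bot.read_camera("top");s=bot.read_camera("scene")
z=lambda L:np.array(L)/6+[404,182]-1/12*5
zr=lambda L:(np.array(L)-[430,0])/6+[325,230]-5/12
zs=lambda L:(np.array(L)-[430,300])/3+[385,255]-1/3
oc=[(t,[(-125,48,16),(-125,-48,16),(-54,21,33),(-54,-21,33)],z([(55,502),(285,543),(150,333),(258,355)])),
(s,[(-125,48,16),(-125,-48,16)],zs([(456,467),(570,580)]))]
q,r=fit(oc,[.42,-.4,0]);print("charger",q,np.degrees(q[2]));print(r.round(1))
for X in([(26.5,21,33)],[(26.5,-21,33)],[(-33,12,22)],[(-33,-12,22)],[(-134,0,16)]):
    print(X,((proj(t,T(q,np.array(X)/1e3))+5/12-[404,182])*6).round())
op=[(t,[(31,25,60),(31,-25,60),(-31,-25,60),(-31,25,60)],zr([(545,85),(668,92),(657,243),(536,234)]))]
q,r=fit(op,[.42,-.2,0]);print("pack",q,np.degrees(q[2]));print(r.round(1))
d=s["pixels"].copy()
for P in op[0][1]:
    u=proj(s,T(q,np.array([P])/1e3))[0];cv2.circle(d,tuple(int(v) for v in u.round()),1,(255,0,0),-1)
qc,_=fit(oc,[.42,-.4,0])
for im,cam in((d,s),):
  for P in oc[0][1]+[(26.5,21,33),(26.5,-21,33),(-45,12,16),(-45,-12,16)]:
    u=proj(cam,T(qc,np.array([P])/1e3))[0];cv2.circle(im,tuple(int(v) for v in u.round()),1,(255,0,0),-1)
e=t["pixels"].copy()
for Q,L in((q,op[0][1]),(qc,oc[0][1]+[(26.5,21,33),(26.5,-21,33),(-45,12,16),(-45,-12,16)])):
  for P in L:
    u=proj(t,T(Q,np.array([P])/1e3))[0];cv2.circle(e,tuple(int(v) for v in u.round()),0,(255,0,0),-1)
o=np.vstack([cv2.resize(d[230:360,310:520],None,fx=3,fy=3,interpolation=0)[:300,:640],cv2.resize(e[182:282,325:475],None,fx=3,fy=3,interpolation=0)[:,:450].repeat(1,0) if 0 else np.pad(cv2.resize(e[182:282,325:475],None,fx=3,fy=3,interpolation=0),((0,0),(0,180),(0,0)))[:,:630]])
cv2.imwrite('pics/z2.png',o[:,:,::-1])
E
```

```text
charger [ 0.55634606 -0.36948337 -0.19419077] -11.126311500392
[[ 0.  -0. ]
 [ 1.6  0.2]
 [ 0.9  0.1]
 [ 0.4 -0.5]
 [-1.8 -0.4]
 [-0.  -1.1]]
[(26.5, 21, 33)] [[181. 141.]]
[(26.5, -21, 33)] [[285. 159.]]
[(-33, 12, 22)] [[178. 293.]]
[(-33, -12, 22)] [[237. 303.]]
[(-134, 0, 16)] [[172. 545.]]
pack [ 0.45905602 -0.15311895 -0.09334951] -5.34853297608116
[[-0.5 -0.9]
 [ 0.5 -0.5]
 [ 0.8  0.7]
 [-0.8  0.6]]
```

View pics/z2.png

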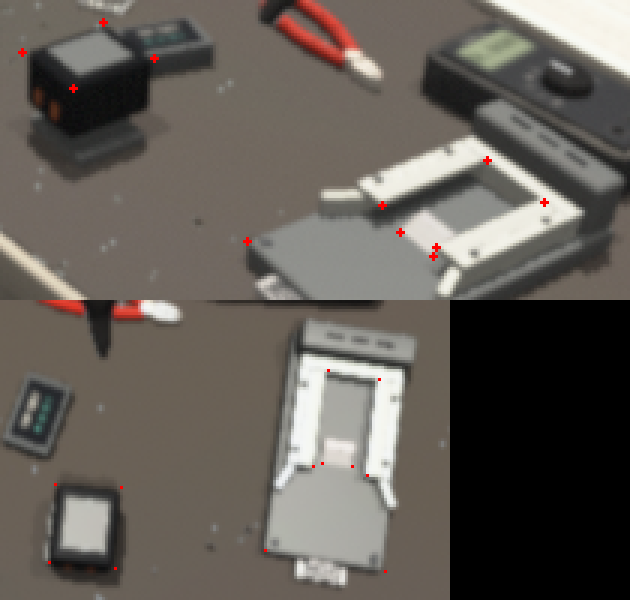

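Run:
```python
from h import *
t=bot.read_camera("top");s=bot.read_camera("scene")
M=np.array(t["world_to_cam"]);print(M[:3,:3].round(3))
z=lambda L:np.array(L)/6+[404,182]-5/12
for n,a,b,h in(("base front",(55,502),(285,543),16),("lip front in",(150,333),(258,355),33),("slot back",(175,148),(278,158),33),("lip back out",(130,110),(335,140),33),("lip front out",(108,325),(312,358),33),("housing back",(140,38),(358,75),50),("housing front",(130,92),(350,125),50),("pad",(118,545),(218,560),14),("flare",(78,372),(310,412),33)):
    A=ray(t,z(a),h/1e3);B=ray(t,z(b),h/1e3);d=A-B;print(n,((A+B)/2*1e3).round(1)[:2],"w",(np.linalg.norm(d)*1e3).round(1),"yaw",np.degrees(np.arctan2(-d[0],d[1])).round(1))
zs=lambda L:np.array(L)/3+[310,230]-1/3
# scene overlay: pack top face corners read from pics/z2.png
t_=[(31,25,60),(31,-25,60),(-31,-25,60),(-31,25,60)]
for (n,c) in (("pack",s),("pack",t)):
    r=bot.regions_of(n,c)
    for k in r[:2]: print(n,np.round(k["bbox"],1),k["mask"].sum(),k["score"])
r=bot.regions_of("charger",t)[0];print(r["bbox"])
```

```text
[[-0.016 -1.    -0.008]
 [-0.98   0.017 -0.198]
 [ 0.198  0.005 -0.98 ]]
base front [ 433.9 -343.4] w 92.3 yaw -11.3
lip front in [ 502.8 -357.5] w 43.4 yaw -12.9
slot back [ 581.2 -371.8] w 41.5 yaw -6.8
lip back out [ 592.8 -375. ] w 83.0 yaw -9.8
lip front out [ 503.8 -359.9] w 81.5 yaw -10.5
housing back [ 616.3 -378.9] w 87.6 yaw -11.2
housing front [ 594.8 -373.8] w 87.8 yaw -10.0
pad [ 422.1 -342.4] w 40.0 yaw -9.6
flare [ 483.5 -352.2] w 92.4 yaw -11.1
pack [413.1 189.  463.4 279.3] 3357 0.68
pack [342.  246.2 363.9 275.6] 665 0.57
[412.7, 188.0, 463.9, 277.5]
```

Run:
```python
from h import *
from scipy.spatial.transform import Rotation as R
t=bot.read_camera("top");s=bot.read_camera("scene")
zr=lambda L:(np.array(L)-[430,0])/6+[325,230]-5/12
zs=lambda L:np.array(L)/3+[310,230]-1/3
C=[(31,25,60),(31,-25,60),(-31,-25,60),(-31,25,60)]
op=[(t,C,zr([(545,85),(668,92),(657,243),(536,234)])),(s,C,zs([(103,30),(152,60),(73,95),(28,58)]))]
q,r=fit(op,[.42,-.2,0]);print("pack",q,np.degrees(q[2]));print(r.round(1))
st=bot.read_state();print(R.from_rotvec(st["tcp_rot"]).as_matrix().round(4),st["width"])
```

```text
pack [ 0.45768342 -0.15449173 -0.08284254] -4.746527948115635
[[-0.  -0.3]
 [ 1.  -0.1]
 [ 1.5  1.2]
 [-0.   1.3]
 [ 0.1 -2.1]
 [ 1.  -0.6]
 [ 0.1 -1.3]
 [-1.6 -1.4]]
[[-0.9672  0.254   0.    ]
 [ 0.254   0.9672  0.    ]
 [-0.      0.     -1.    ]] 0.9992283414161105
```

```bash
python3 -m creep '[[0,0,0,-0.85,1],[0,0,0,-0.86,1],[-1,-0.6,0,0,1],[-1,-0.6,0,0,1],[-1,-0.6,0,0,1],[-1,-0.6,0,0,1],[-0.22,-0.94,0,0,1],[-0.22,-0.94,0,0,1],[-0.22,-0.94,0,0,1],[-0.22,-0.94,0,0,1],[-0.22,-0.94,0,0,1],[-0.22,-0.94,0,0,1],[-0.22,-0.94,0,0,1],[-0.22,-0.94,0,0,1],[-0.22,-0.94,0,0,1],[-0.22,-0.94,0,0,1],[-0.22,-0.94,0,0,1],[-0.22,-0.94,0,0,1],[-0.22,-0.94,0,0,1],[-0.22,-0.94,0,0,1]]'
cat >> h.py <<'E'
from scipy.spatial.transform import Rotation as R
def go(x,y,z,yaw):
    s=bot.read_state();m=R.from_rotvec(s["tcp_rot"]).as_matrix();p=np.array(s["tool_pos"])
    ya=np.arctan2(-m[0,1],m[1,1]) # yaw of tool y vs world y
    print("t",s["time"],"pos",p.round(4),"yaw",ya.round(3),"F",np.round(s["wrist_force"],1),"w",round(s["width"],3),"g",np.round(s["grip_force"],1))
    print("units xyz",(m.T@(np.array([x,y,z])-p)/.05).round(2),"spin",round(-(yaw-ya)/.1,2))
E
python3 -c "
from h import *
go(.458,-.154,.028,-.085)"
```

```text
time: 3.45
tool_pos: [0.4576, -0.1543, 0.2317]
tcp_rot: [0.135, 3.138, -0.0]
wrist_force: [0.9, -0.1, 0.5]
width: 1.002
grip_force: 0.0
t 3.45 pos [ 0.4576 -0.1543  0.2317] yaw -0.086 F [ 0.9 -0.1  0.5] w 1.002 g 0.0
units xyz [-0.    0.01  4.07] spin -0.01
```

```bash
python3 -m creep '[[0,0,0.8,0,1],[0,0,0.8,0,1],[0,0,0.8,0,1],[0,0,0.3,0,1],[0,0,0,0,1]]'; python3 -c "
from h import *
p=bot.read_camera('scene');save(p,'s1.png');t=bot.read_camera('top')
f=lambda i,x,y,w,h,s:cv2.resize(i[y:y+h,x:x+w],None,fx=s,fy=s,interpolation=cv2.INTER_CUBIC)
o=np.hstack([f(p['pixels'],280,180,100,120,4),f(t['pixels'],310,190,100,120,4)]);cv2.imwrite('pics/s1.png',o[:,:,::-1])"
```

```text
time: 4.08
tool_pos: [0.4569, -0.1524, 0.0957]
tcp_rot: [-0.134, -3.137, -0.001]
wrist_force: [0.6, -0.4, 0.3]
width: 0.999
grip_force: 0.0
```

View pics/s1.png

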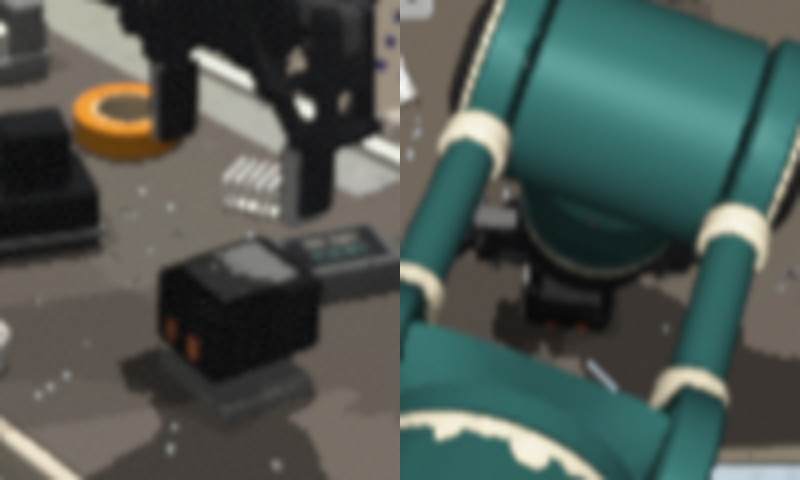

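Fingertips hang at crop (175,135) and (305,215), with the pack's top centre near (240,270). I'll check that against projection.

```bash
python3 -c "
from h import *
s=bot.read_camera('scene');p=bot.read_state()['tool_pos']
print('tcp',((proj(s,p)-[280,180])*4).round(1))
print('packtop',((proj(s,[.458,-.154,.06])-[280,180])*4).round(1))
C=[(31,25,60),(31,-25,60),(-31,-25,60),(-31,25,60)]
print('corners',((proj(s,T([.458,-.154,-.085],np.array(C)/1e3))-[280,180])*4).round(0).tolist())
for q in ([.448,-.154],[.458,-.164]): print(q,((proj(s,q+[.06])-[280,180])*4).round(1))
go(.458,-.154,.028,-.085)"
```

```text
tcp [[240.2 197.9]]
packtop [[237.  272.7]]
corners [[256.0, 230.0], [325.0, 276.0], [216.0, 319.0], [149.0, 270.0]]
[0.448, -0.154] [[220.7 280.2]]
[0.458, -0.164] [[252.1 281.7]]
t 4.225 pos [ 0.4591 -0.1532  0.0982] yaw -0.086 F [0.8 0.8 0.2] w 0.998 g 0.0
units xyz [ 0.03 -0.02  1.4 ] spin -0.01
```

```bash
python3 -m creep '[[0,0,0.5,0,1],[0,0,0.5,0,1],[0,0,0.46,0,1],[0,0,0,0,1],[0,0,0,0,0],[0,0,0,0,0],[0,0,0,0,0],[0,0,0,0,0],[0,0,0,0,0],[0,0,0,0,0]]' 60; python3 -c "
from h import *
a=-.192;c=np.array([.556,-.368]);p=c-.095*np.array([np.cos(a),np.sin(a)]);print(p)
go(*p,.10,a)"
```

```text
time: 5.48
tool_pos: [0.4593, -0.1534, 0.0253]
tcp_rot: [0.135, 3.135, -0.002]
wrist_force: [-0.9, 0.1, 6.7]
width: 0.583
grip_force: 62.3
[ 0.46274567 -0.34987186]
t 5.475 pos [ 0.4593 -0.1534  0.0253] yaw -0.086 F [-0.9  0.1  6.7] w 0.583 g 62.3
units xyz [-0.41 -3.91 -1.49] spin 1.06
```

```bash
python3 -m creep '[[0,0,-0.5,0,0],[0,0,-0.6,0,0],[0,0,-0.4,0,0],[-0.1,-0.8,0,0,0],[-0.1,-0.8,0,0,0],[-0.1,-0.8,0,0,0],[-0.1,-0.8,0,0,0],[0,-0.7,0,0,0],[0,0,0,0.53,0],[0,0,0,0.53,0],[0,0,0,0,0]]'; python3 -c "
from h import *
go(.4627,-.3499,.0435,-.192)
p=bot.read_camera('scene');t=bot.read_camera('top')
f=lambda i,x,y,w,h,s:cv2.resize(i[y:y+h,x:x+w],None,fx=s,fy=s,interpolation=cv2.INTER_CUBIC)
o=np.hstack([f(p['pixels'],360,200,170,180,3),f(t['pixels'],390,180,90,180,3)]);cv2.imwrite('pics/s2.png',o[:,:,::-1])"
```

```text
time: 6.85
tool_pos: [0.4601, -0.3484, 0.0978]
tcp_rot: [-0.3, -3.126, -0.001]
wrist_force: [0.1, 0.3, -3.3]
width: 0.582
grip_force: 62.6
t 6.85 pos [ 0.4601 -0.3484  0.0978] yaw -0.192 F [ 0.1  0.3 -3.3] w 0.582 g 62.6
units xyz [-0.06 -0.02  1.09] spin 0.0
```

View pics/s2.png

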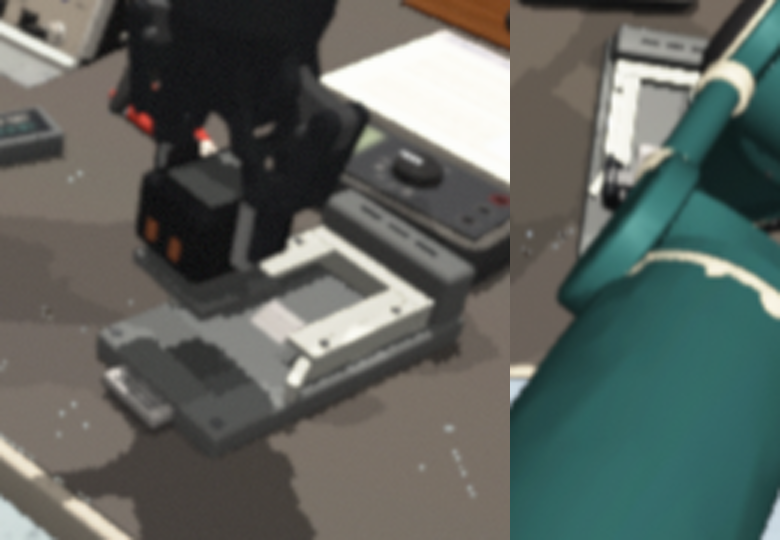

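The pack is held upright with its foot over the charger's front floor (about (200,290) in the crop) and in line with the rails. I'll lower it.

```bash
python3 -m creep '[[-0.03,-0.02,0.5,0,0],[0,0,0.4,0,0],[0,0,0.15,0,0],[0,0,0,0,0]]'; python3 -m creep '[[0,0,0.03,0,0],[0,0,0.03,0,0],[0,0,0,0,0]]';  python3 -c "
from h import *
go(.4627,-.3499,.0413,-.192)"
```

```text
time: 7.45
tool_pos: [0.4614, -0.3493, 0.0449]
tcp_rot: [-0.3, -3.126, -0.002]
wrist_force: [0.7, -0.2, -3.3]
width: 0.579
grip_force: 62.7
time: 7.82
tool_pos: [0.4622, -0.3501, 0.0432]
tcp_rot: [0.301, 3.127, -0.001]
wrist_force: [0.3, 0.2, -3.2]
width: 0.578
grip_force: 62.7
t 7.825 pos [ 0.4622 -0.3501  0.0432] yaw -0.192 F [ 0.3  0.2 -3.2] w 0.578 g 62.7
units xyz [-0.01  0.01  0.04] spin 0.0
```

```bash
python3 -m creep '[[0,0,0.02,0,0],[0,0,0,0,0]]'; python3 -m creep '[[0,0,0.02,0,0],[0,0,0,0,0]]'; python3 -m creep '[[0,0,0.02,0,0],[0,0,0,0,0]]'
```

```text
time: 8.07
tool_pos: [0.4619, -0.3499, 0.0418]
tcp_rot: [-0.301, -3.127, 0.0]
wrist_force: [0.5, 0.1, -3.6]
width: 0.581
grip_force: 62.7
time: 8.32
tool_pos: [0.4621, -0.35, 0.0414]
tcp_rot: [0.301, 3.127, -0.0]
wrist_force: [-2.3, 2.0, 2.6]
width: 0.583
grip_force: 63.4
time: 8.57
tool_pos: [0.4621, -0.35, 0.0414]
tcp_rot: [-0.301, -3.127, 0.0]
wrist_force: [-3.8, 3.6, 10.1]
width: 0.579
grip_force: 64.3
```

```bash
python3 -m creep '[[0,0,-0.02,0,0],[-0.15,0,0,0,0],[-0.15,0,0,0,0],[-0.15,0,0,0,0],[-0.1,0,0,0,0],[0,0,0,0,0]]'; python3 -c "
from h import *
go(.556,-.368,.0413,-.192)"
```

```text
time: 9.32
tool_pos: [0.4884, -0.3555, 0.0415]
tcp_rot: [-0.3, -3.126, 0.0]
wrist_force: [-5.7, 1.6, 7.3]
width: 0.581
grip_force: 63.9
t 9.325 pos [ 0.4884 -0.3555  0.0415] yaw -0.191 F [-5.7  1.6  7.3] w 0.581 g 63.9
units xyz [-1.38  0.01  0.  ] spin 0.01
```

```bash
python3 -m creep '[[-0.1,0,0,0,0],[-0.1,0,0,0,0],[-0.1,0,0,0,0],[-0.1,0,0,0,0],[0,0,0,0,0]]'; python3 -c "
from h import *
go(.556,-.368,.0413,-.192)"; python3 -m creep '[[-0.1,0,0,0,0],[-0.1,0,0,0,0],[-0.1,0,0,0,0],[-0.1,0,0,0,0],[0,0,0,0,0]]'; python3 -c "
from h import *
go(.556,-.368,.0413,-.192)"
```

```text
time: 9.95
tool_pos: [0.5086, -0.3594, 0.0414]
tcp_rot: [-0.3, -3.127, 0.001]
wrist_force: [-4.6, 0.5, 5.5]
width: 0.582
grip_force: 63.8
t 9.95 pos [ 0.5086 -0.3594  0.0414] yaw -0.192 F [-4.6  0.5  5.5] w 0.582 g 63.8
units xyz [-0.96  0.01  0.  ] spin 0.0
time: 10.58
tool_pos: [0.5279, -0.3632, 0.0415]
tcp_rot: [-0.3, -3.126, 0.001]
wrist_force: [-4.2, 1.6, 7.1]
width: 0.578
grip_force: 63.8
t 10.575 pos [ 0.5279 -0.3632  0.0415] yaw -0.192 F [-4.2  1.6  7.1] w 0.578 g 63.8
units xyz [-0.57  0.01  0.  ] spin 0.0
```

```bash
python3 -m creep '[[-0.1,0,0,0,0],[-0.1,0,0,0,0],[-0.1,0,0,0,0],[-0.1,0,0,0,0],[-0.06,0,0,0,0],[0,0,0,0,0]]'; python3 -m creep '[[-0.06,0,0,0,0],[0,0,0,0,0]]'; python3 -m creep '[[-0.06,0,0,0,0],[0,0,0,0,0]]';python3 -c "
from h import *
go(.556,-.368,.0413,-.192)"
```

```text
time: 11.32
tool_pos: [0.55, -0.3674, 0.0415]
tcp_rot: [-0.3, -3.125, 0.0]
wrist_force: [-6.5, 1.2, 8.0]
width: 0.582
grip_force: 63.8
time: 11.58
tool_pos: [0.5528, -0.368, 0.0416]
tcp_rot: [-0.3, -3.125, 0.0]
wrist_force: [-5.7, 0.6, 8.3]
width: 0.587
grip_force: 63.8
time: 11.82
tool_pos: [0.556, -0.3686, 0.0415]
tcp_rot: [-0.3, -3.126, 0.001]
wrist_force: [-5.5, 0.8, 8.0]
width: 0.579
grip_force: 64.0
t 11.825 pos [ 0.556  -0.3686  0.0415] yaw -0.192 F [-5.5  0.8  8. ] w 0.579 g 64.0
units xyz [0.   0.01 0.  ] spin 0.0
```

No end stop yet; I'll keep going in small steps until the force rises.

```bash
for i in 1; do python3 -m creep '[[-0.05,0,0,0,0],[0,0,0,0,0]]' | grep -E "pos|wrist"; python3 -m creep '[[-0.05,0,0,0,0],[0,0,0,0,0]]'| grep -E "pos|wrist"; done
```

```text
tool_pos: [0.557, -0.3688, 0.0416]
wrist_force: [-9.8, 1.7, 11.0]
tool_pos: [0.5574, -0.3688, 0.0417]
wrist_force: [-15.3, 2.6, 16.1]
```

```bash
python3 -m creep '[[-0.03,0,0,0,0],[0,0,0,0,0]]' | grep -E "pos|wrist"
```

```text
tool_pos: [0.5576, -0.3689, 0.0418]
wrist_force: [-19.5, 3.6, 18.8]
```

```bash
python3 -m creep '[[-0.04,0,0,0,0],[-0.04,0,0,0,0],[0,0,0,0,0]]' | grep -E "pos|wrist"; python3 -c "
from h import *
p=bot.read_camera('scene');t=bot.read_camera('top')
f=lambda i,x,y,w,h,s:cv2.resize(i[y:y+h,x:x+w],None,fx=s,fy=s,interpolation=cv2.INTER_CUBIC)
o=f(p['pixels'],385,220,140,130,4.6);cv2.imwrite('pics/s3.png',o[:,:,::-1])"
```

```text
tool_pos: [0.5599, -0.3694, 0.0422]
wrist_force: [-24.1, 3.6, 24.4]
```

View pics/s3.png

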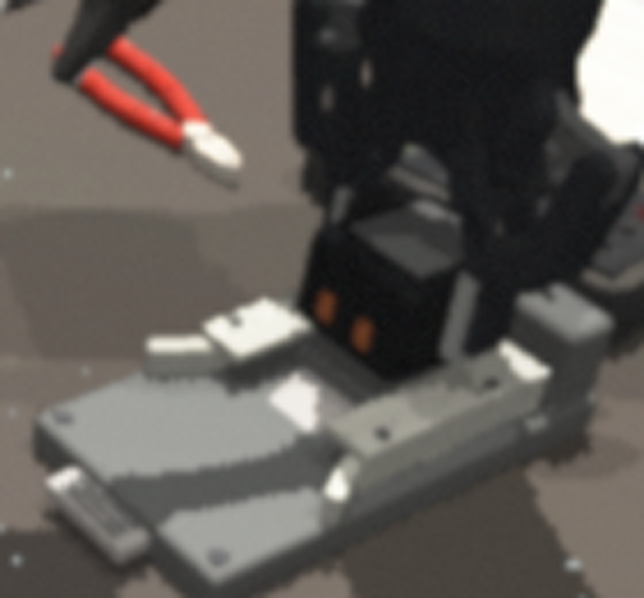

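The pack sits in the channel with its rear face around (350,320) in the crop, and the bright tooth is clear behind it at (300,400). I'll ease the push, open and check.

```bash
python3 -m creep '[[0.1,0,0,0,0],[0,0,0,0,0]]' | grep -E "pos|wrist"; python3 -m creep '[[0,0,0,0,0.9],[0,0,0,0,0.9],[0,0,0,0,0.9],[0,0,0,0,0.9],[0,0,0,0,0.9]]'; python3 -m creep '[[0,0,-0.3,0,0.9],[0,0,-0.7,0,0.9],[0,0,-0.9,0,0.9],[0,0,-0.9,0,0.9],[0.5,0.9,-0.5,0,0.9],[0.5,1,0,0,0.9],[0,1,0,0,0.9],[0,1,0,0,0.9],[0,1,0,0,0.9],[0,0,0,0,0.9]]'; python3 -c "
from h import *
p=bot.read_camera('scene');t=bot.read_camera('top')
f=lambda i,x,y,w,h,s:cv2.resize(i[y:y+h,x:x+w],None,fx=s,fy=s,interpolation=cv2.INTER_CUBIC)
o=np.hstack([f(p['pixels'],385,230,130,120,4),f(t['pixels'],404,170,70,120,4)]);cv2.imwrite('pics/s4.png',o[:,:,::-1])
for x in(-6,-3,0,3):
  q=[.556,-.368,-.192]
  print(x,((proj(p,T(q,np.array([(x-31,25,76),(x-31,-25,76)])/1e3))-[385,230])*4).round().tolist(),((proj(t,T(q,np.array([(x-31,25,76),(x-31,-25,76)])/1e3))-[404,170])*4+[520,0]).round().tolist())"
```

```text
tool_pos: [0.5593, -0.3694, 0.0419]
wrist_force: [-12.0, 2.8, 12.6]
time: 13.92
tool_pos: [0.5622, -0.3693, 0.0406]
tcp_rot: [-0.301, -3.127, -0.0]
wrist_force: [-0.3, 0.4, 0.3]
width: 0.898
grip_force: 0.0
time: 15.18
tool_pos: [0.5604, -0.1163, 0.2073]
tcp_rot: [0.294, 3.126, 0.001]
wrist_force: [-0.7, -0.8, 0.4]
width: 0.898
grip_force: 0.0
-6 [[244.0, 167.0], [336.0, 232.0]] [[633.0, 225.0], [719.0, 240.0]]
-3 [[250.0, 165.0], [341.0, 230.0]] [[634.0, 220.0], [720.0, 235.0]]
0 [[255.0, 162.0], [347.0, 228.0]] [[634.0, 215.0], [721.0, 230.0]]
3 [[260.0, 160.0], [352.0, 225.0]] [[635.0, 210.0], [721.0, 225.0]]
```

View pics/s4.png

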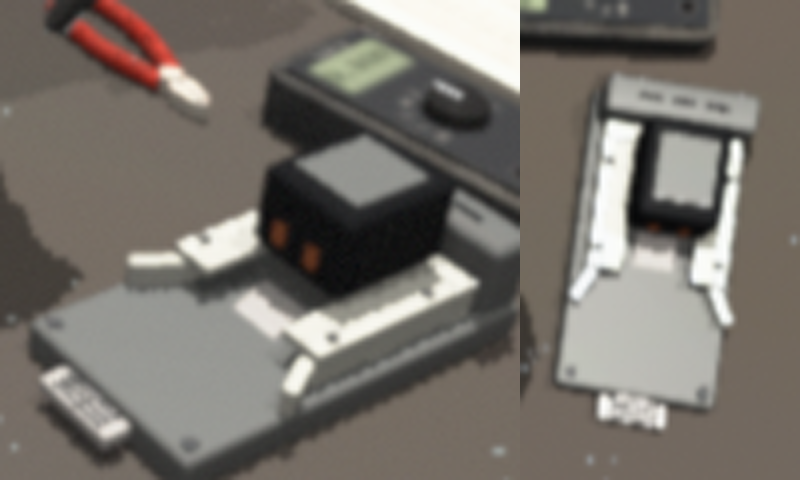

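The pack stands upright between the rails; the top view shows its rear edge near (632,220)–(718,232), which fits home. To confirm the catch is up, I'll compare the tooth with the first picture.

```bash
python3 -c "
from h import *
for n,(x,y,w,h) in (('scene',(435,290,35,35)),('top',(425,222,30,22))):
  a=cv2.imread('pics/'+n+'0.png')[y:y+h,x:x+w,::-1].astype(float);p=bot.read_camera(n);b=p['pixels'][y:y+h,x:x+w].astype(float)
  save(p,n+'5.png')
  for l,i in(('before',a),('now',b)):
    m=((i[...,0]-i[...,1]>7)&(i.min(2)>140)).astype(np.uint8);k,L,S,c=cv2.connectedComponentsWithStats(m);j=1+S[1:,4].argmax() if k>1 else 0
    print(n,l,S[j]+[x,y,0,0,0],c[j]+[x,y],i[m>0].mean(0).round())
p=bot.read_camera('scene')
q=[.556,-.368,-.192]
for d in(0,7):print(d,proj(p,T(q,np.array([(-27.5,0,22-d),(-33,0,22-d),(-45,0,16-d/9),(-36,12,20-d),(-36,-12,20-d)])/1e3)).round(1).tolist())
o=np.hstack([cv2.resize(cv2.imread('pics/'+n)[285:330,430:475],(390,390),interpolation=2) for n in('scene0.png','scene5.png')]);cv2.imwrite('pics/z5.png',o)"
```

```text
scene before [ 435  290   35   35 1225] [452. 307.] [nan nan nan]
scene now [ 435  290   35   35 1225] [452. 307.] [nan nan nan]
top before [425 222  30  22 660] [439.5 232.5] [nan nan nan]
top now [425 222  30  22 660] [439.5 232.5] [nan nan nan]
0 [[455.9, 304.5], [453.4, 305.6], [447.5, 310.7], [446.8, 303.0], [457.2, 311.2]]
7 [[455.2, 307.8], [452.8, 308.9], [447.4, 311.1], [446.1, 306.3], [456.5, 314.6]]<string>:8: RuntimeWarning: Mean of empty slice.
  ret = um.true_divide(
```

View pics/z5.png

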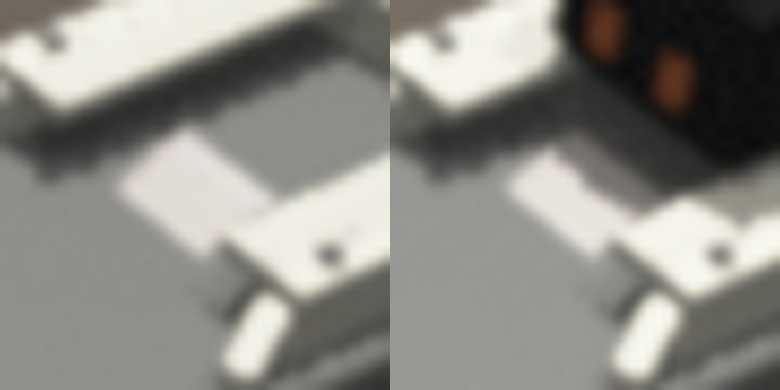

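The lit ramp and shaded top of the tooth fill the same outline as before: apex near (185,133), front corner (120,185). A pressed catch would shift the apex about 29 px down, so it's up. Handing in.

```bash
python3 -c "
from workcell import bot
print(bot.finish_job())"
```

```text
the job is handed in; nothing more can be done
None
```

The footed pack is in the empty charger, pushed home against the end stop with the catch up behind it as far as the pictures show; I let go, moved the arm clear and handed the job in, but no verdict came back.

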